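# Nest the measuring cups and put them back in the baking tray

### The arm

A 7-joint arm with a two-finger parallel gripper is mounted at the origin on a cart in front of the work surface, level with it; the furniture and walls round the work are solid. World frame = base frame: x ahead of the robot, y to its left, z up, the work surface at z = 0. Lengths are in m, angles in rad, forces in N, time in s.
With the tool pointing down it reaches from about 0.4 to 0.85 m from the base axis. Payload 10.4 kg.
Tool frame: the origin (TCP) lies on the centre line of the jaws, within the pads' length; the fingertips stand 17 mm ahead of it and the grasp point (between the pads) lies 2 mm behind it; z points along the fingers, y is the line along which they close (so a half turn about z gives the same grasp; the last joint's range is limited). The gripper opens to 85 mm and grips with 20 to 120 N. Pads are 22 mm wide; open, the fingers measure 114 mm over their backs; the gripper's body (76 mm by 85 mm) begins 54 mm behind the grasp point. The pads swing forward as they close: fully open they stand 13 mm farther back than shut.
Start: joints at [1.229, 0.332, -0.065, 1.46, 0.022, 1.35, -0.088], TCP at [0.196, -0.594, 0.248] pointing down, gripper open.
Joint ranges: [-2.6, 2.6], [-0.5, 2.12], [-1.47, 1.34], [0.16, 2.42], [-1.27, 4.41], [0.06, 2.06], [-2.6, 2.6]. Speed limits (rad/s): [2.22, 2.22, 2.79, 2.79, 3.14, 3.14, 3.14].

### API

Orientations are given as a unit quaternion [x, y, z, w].
In Python, from workcell import get_obs, optics, job gives the robot as it stands. The module is installed in compiled form; this text tells all that it offers.
- The arm moves only by the tool send_rows, never from a script. Its argument "plan" is a list that holds one entry, the list of rows, each a list of 7 numbers: the turn, a rotation vector about the tool's x, y, z in units of 1.5 rad (1.0 is 1.5 rad), then the shift along the tool's x, y, z in units of 20 cm (1.0 is 20 cm), then the opening, from 0 (shut) to 1 (fully open). A call has 1 to 20 rows; each row shifts and turns the commanded pose from where the row before left it, along the tool's axes as they then stand; what a row does not reach is not made up. A row lasts 1/12 s, in which the tool goes at most 41.7 mm and 7.16 degrees, less where a joint would pass 70% of its speed; a pose out of reach is approached as far as the arm can. A call with a number of a shift or a turn outside -1 to 1 is refused whole. A call with a gripper value outside its range is refused whole. The fingers move at their own pace and stop on an object; "squeeze" is the grip in N (left out, the last holds). Time passes only in rows, so rows that do not move let the fingers close. It gives the time, the measured TCP pose, the force, the opening and the grip force at its end, in the units of the state.
- get_obs(): the state, without advancing time (a new reading comes with each control period).
- optics.camera(name): name is "scene" or "top"; returns the picture (480x640x3 uint8, red, green, blue); there is no depth.
- optics.get_calibration(name): a dict with "intrinsics" (3x3 intrinsics, pixels), "distortion" ([k1, k2, p1, p2, k3] as OpenCV has them; the pictures are not rectified), "world_from_camera" (4x4, takes a point from camera to world coordinates). Camera axes: x right, y up, looking along -z (the intrinsics and any distortion apply to the point x, -y, -z); pixel columns grow to the right and rows downward; lengths in m; the calibration is good to about 2 mm. A picture is of the moment at which its call begins. get_calibration takes no time and is no camera call.
- job.hand_in(): hands the job in; it is judged then, once.
The state is a dict: "clock": time; "joint_pos": joint angles; "joint_velocities": joint speeds; "tau": joint torques, N m; "position": TCP position; "ee_rot": TCP orientation; "ft_force": force on the tool from outside, world axes, zero at the start; "torque": the same for the moment, N m; "grip_width": opening from 0.0 (shut) to 1.0 (fully open); "grasp_force": force on a finger pad.
Only numpy, scipy, OpenCV 4.12 (cv2) and the standard library are available. Lean on these libraries where they do the work, as an engineer would, in place of code of your own. Each camera call takes 0.05 s, during which the arm holds its last target. There are 200 camera calls.

### The job

Baking is done: put the four steel measuring cups back where they belong, in the empty square compartment of the wooden baking tray, nested one inside another with the largest outside and the smallest innermost, each standing upright and fully down inside the next. Leave the glass tumbler, the mug and the blue cup standing where they are.

Things in the scene. Friction and masses are not known exactly. Their poses are not given: they have to be found in the camera images.
- cup_a: Largest of four round open steel measuring cups, all 50 mm tall: rim 80 mm across outside, 76 inside; foot 74 outside; wall 2, floor 6 thick; about 120 g. Origin: centre of underside, z up. Flat level handle along own +x, 14 mm wide, from 50 to 55 mm up (on top of the rim), 40 to 92 mm out from the axis, then a hanging eye to 106; pinch it across its width, about 70 mm out.
- cup_b: Second largest of four round open steel measuring cups, all 50 mm tall: rim 66 mm across outside, 62 inside; foot 60 outside; wall 2, floor 6 thick; about 100 g. Origin: centre of underside, z up. Flat level handle along own +x, 14 mm wide, from 50 to 55 mm up (on top of the rim), 33 to 85 mm out from the axis, then a hanging eye to 99; pinch it across its width, about 63 mm out.
- cup_c: Second smallest of four round open steel measuring cups, all 50 mm tall: rim 52 mm across outside, 48 inside; foot 46 outside; wall 2, floor 6 thick; about 80 g. Origin: centre of underside, z up. Flat level handle along own +x, 14 mm wide, from 50 to 55 mm up (on top of the rim), 26 to 78 mm out from the axis, then a hanging eye to 92; pinch it across its width, about 56 mm out.
- cup_d: Smallest of four round open steel measuring cups, all 50 mm tall: rim 38 mm across outside, 34 inside; foot 32 outside; wall 2, floor 6 thick; about 60 g. Origin: centre of underside, z up. Flat level handle along own +x, 14 mm wide, from 50 to 55 mm up (on top of the rim), 19 to 71 mm out from the axis, then a hanging eye to 85; pinch it across its width, about 49 mm out.
- tray: Light-wood baking tray, fixed, 122 x 205 mm, walls 7 thick and 28 mm high, floor 6 thick. Its empty square compartment (108 x 108 mm inside) takes the cups; the other, on its +y side, holds ring cutters. Origin: tray's underside below the middle of the empty compartment; x, y along the walls, z up.
- tumbler: Pale aqua see-through glass tumbler, 72 mm across, 85 mm tall, standing upright, open at the top; origin at the centre of its underside. Not part of the job.
- mug: White pottery mug with blue dots, 92 mm across, 93 mm tall, with a handle on one side; origin at its underside. Not part of the job. Of the mug and the blue cup one stands at the left edge of the work, the other at the right edge beside a coffee maker (fixed, 262 mm tall, its middle 0.48 m ahead and 0.60 m to the right of the robot).
- blue_cup: Deep-blue plastic drinking cup, white inside, 92 mm across at the rim, 112 mm tall; origin at the centre of its underside. Not part of the job.

How it is judged:
At the end, for the whole second after the job is handed in: Largest cup on the floor of the square compartment (within 20 mm of its middle along x and y, 3 to 10 mm above the tray's underside); each smaller cup inside the next larger (axes within 10 mm, undersides 3 to 10 mm apart); all upright within 0.1 rad, released and at rest (x of cup_a in the frame of tray between -0.02 and 0.02 m and y of cup_a in the frame of tray between -0.02 and 0.02 m and z of cup_a in the frame of tray between 0.003 and 0.01 m and horizontal distance between cup_b and cup_a below 0.01 m and z of cup_b in the frame of cup_a between 0.003 and 0.01 m and horizontal distance between cup_c and cup_b below 0.01 m and z of cup_c in the frame of cup_b between 0.003 and 0.01 m and horizontal distance between cup_d and cup_c below 0.01 m and z of cup_d in the frame of cup_c between 0.003 and 0.01 m and angle between each of cup_a, cup_b, cup_c, cup_d's own z axis and vertical below 0.1 rad and linear speed of each of cup_a, cup_b, cup_c, cup_d below 0.02 m/s and angular speed of each of cup_a, cup_b, cup_c, cup_d below 0.2 rad/s); the robot touches nothing.
It fails at once if the glass tumbler is shoved more than 30 mm or tipped (distance of tumbler from where it was at the start of the episode above 0.03 m or angle between tumbler's own z axis and vertical above 0.35 rad).
It fails at once if the mug is shoved more than 30 mm or tipped (distance of mug from where it was at the start of the episode above 0.03 m or angle between mug's own z axis and vertical above 0.35 rad).
It fails at once if the blue cup is shoved more than 30 mm or tipped (distance of blue_cup from where it was at the start of the episode above 0.03 m or angle between blue_cup's own z axis and vertical above 0.35 rad).
It also fails if it takes over 112 s, if anything falls off the work surface, if the arm or the gripper's body presses on something with over 40 N, if the wrist force passes 120 N, or if a joint passes its speed limit or range.

## Working session

There is one attempt and no reset: what is moved stays moved. The work goes in short steps, Python scripts to look and compute and a tool call to move; the robot and the scene stay as the last step left them, time stands still between calls to the robot, and variables do not carry over. Pictures are saved under pics/ and viewed, at most 14 in all, crops included, and the job is handed in when it is done.

Besides the shell and the picture viewer there is one more tool, called after "Call:" as a command line: name --argument value ..., lists and objects as JSON in quotes. send_rows: Moves the arm, as the interface text tells. Its arguments: {"type":"object","properties":{"plan":{"type":"array"},"squeeze":{"type":"number"}},"required":["plan"]}

```bash
ls; mkdir -p pics; python3 - <<'E'
from workcell import get_obs, optics, job
import cv2, numpy as np
np.set_printoptions(precision=4,suppress=True)
print(get_obs())
for n in("scene","top"):
    im=optics.camera(n); cv2.imwrite(f"pics/{n}0.png",im[:,:,::-1])
    c=optics.get_calibration(n); print(n,c)
E
```

```text
pics
{'clock': 0.0, 'joint_pos': array([ 1.2294,  0.3329, -0.0647,  1.4609,  0.0216,  1.3499, -0.0885]), 'joint_velocities': array([ 0.0002, -0.0013,  0.0005, -0.    , -0.0001,  0.0018, -0.002 ]), 'tau': array([  0.0002, -62.5439,   0.0492, -39.1614,   0.0162,   0.0097,
        -0.    ]), 'position': array([ 0.1958, -0.5932,  0.2475]), 'ee_rot': array([ 0.9873,  0.1587, -0.0001, -0.0007]), 'ft_force': array([ 0.9873,  0.1371, -0.7763]), 'torque': array([-0.009 ,  0.0359, -0.0268]), 'grasp_force': 0.0, 'grip_width': 0.9999066626949827}
scene {'intrinsics': array([[593.6811,   0.    , 328.716 ],
       [  0.    , 593.6811, 239.3284],
       [  0.    ,   0.    ,   1.    ]]), 'distortion': array([-0.1007,  0.    ,  0.    ,  0.    ,  0.    ]), 'world_from_camera': array([[-0.8115,  0.433 , -0.3924, -0.0099],
       [-0.5843, -0.5984,  0.5481,  0.7834],
       [ 0.0025,  0.6741,  0.7387,  1.0747],
       [ 0.    ,  0.    ,  0.    ,  1.    ]])}
top {'intrinsics': array([[443.4371,   0.    , 321.1711],
       [  0.    , 443.4371, 230.3837],
       [  0.    ,   0.    ,   1.    ]]), 'distortion': array([-0.0985,  0.    ,  0.    ,  0.    ,  0.    ]), 'world_from_camera': array([[ 0.0274,  0.9869, -0.1588,  0.366 ],
       [-0.9996,  0.0255, -0.0137, -0.0046],
       [-0.0095,  0.1591,  0.9872,  1.1613],
       [ 0.    ,  0.    ,  0.    ,  1.    ]])}
```

View pics/top0.png

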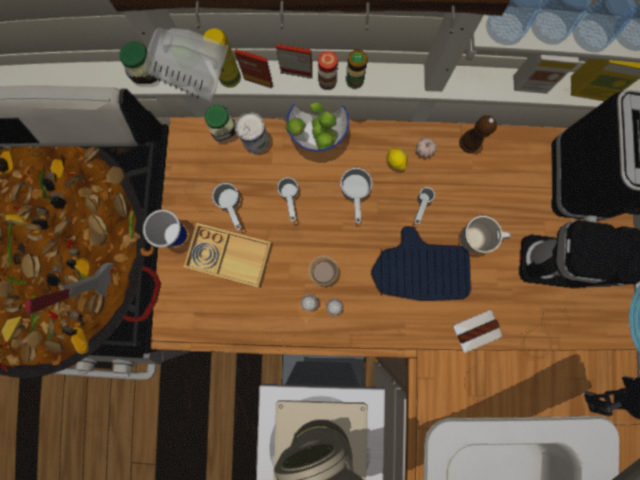

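View pics/scene0.png

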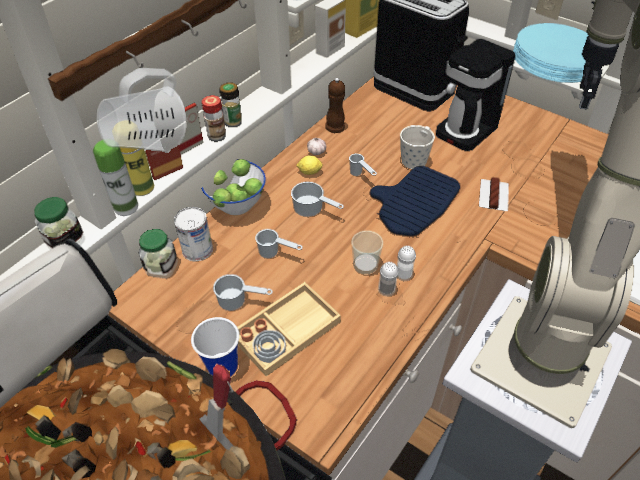

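The top view shows four cups at about (227,195), (289,187), (356,185) and (426,193), with handles pointing towards the robot. The tray's empty compartment is near (247,258) and the tumbler near (323,271). The scene view agrees: blue cup on the left, mug on the right.

```bash
cat > h.py <<'E'
import cv2, numpy as np
from workcell import get_obs, optics, job
from scipy.optimize import least_squares
np.set_printoptions(precision=4,suppress=True)
C={n:optics.get_calibration(n) for n in("scene","top")}
def rays(n,px):
    c=C[n]; u=cv2.undistortPoints(np.asarray(px,float).reshape(-1,1,2),c["intrinsics"],c["distortion"]).reshape(-1,2)
    T=c["world_from_camera"]; d=np.c_[u[:,0],-u[:,1],-np.ones(len(u))]@T[:3,:3].T
    return T[:3,3],d
def plane(n,px,z):
    o,d=rays(n,px); return (o+d*((z-o[2])/d[:,2])[:,None])[:,:2]
def proj(n,P):
    c=C[n]; T=np.linalg.inv(c["world_from_camera"]); p=np.asarray(P,float).reshape(-1,3)@T[:3,:3].T+T[:3,3]
    p=p*[1,-1,-1]; return cv2.projectPoints(p,np.zeros(3),np.zeros(3),c["intrinsics"],c["distortion"])[0].reshape(-1,2)
def tri(p1,p2):
    (a,d),(b,e)=rays("top",[p1]),rays("scene",[p2]); d=d[0];e=e[0]
    s=np.linalg.lstsq(np.c_[d,-e],b-a,rcond=None)[0]; P,Q=a+s[0]*d,b+s[1]*e
    return (P+Q)/2,np.linalg.norm(P-Q)
def steel(im):
    h=cv2.cvtColor(im,cv2.COLOR_RGB2HSV); return (((h[...,1]<90)&(h[...,2]>60))*255).astype(np.uint8)
def rim(n,cnt,z,r):
    p=plane(n,cnt,z); o=C[n]["world_from_camera"][:2,3]
    c=np.median(p,0)
    for _ in range(8):
        v=c-o; v/=np.linalg.norm(v); q=p[((p-c)@v>-0.15*r)&(np.linalg.norm(p-c,axis=1)<r*1.5)]
        s=least_squares(lambda c:np.linalg.norm(q-c,axis=1)-r,c,loss="soft_l1",f_scale=.001); c=s.x
    return c,np.sqrt(np.mean(s.fun**2)),len(q)
E
python3 - <<'E'
from h import *
seed={"a":(356,182),"b":(227,192),"c":(289,185),"d":(427,191)}; R=dict(a=.04,b=.033,c=.026,d=.019)
out=[]
M={}
for n in("top","scene"):
    im=cv2.imread(f"pics/{n}0.png")[:,:,::-1].copy(); m=steel(im); M[n]=m
    k=cv2.connectedComponentsWithStats(m)
    v=im.copy(); 
    for c,s in seed.items():
        if n=="scene":
            s=proj("scene",[[*plane("top",[s],.05)[0],.05]])[0]
        i=k[1][int(s[1])-3:int(s[1])+4,int(s[0])-3:int(s[0])+4].ravel(); i=i[i>0]
        if len(i)==0: print(n,c,"none",s); continue
        i=np.bincount(i).argmax(); 
        cn=max(cv2.findContours((k[1]==i).astype(np.uint8),0,1)[0],key=len).reshape(-1,2)
        cc=rim(n,cn,.05,R[c]); p=plane(n,cn,.053); d=np.linalg.norm(p-cc[0],axis=1); t=d.argmax()
        far=p[(d>R[c]+.015)]; dirn=(far.mean(0)-cc[0]); 
        print(n,c,k[2][i],cc,"tip",cn[t],d[t],"yaw",np.arctan2(dirn[1],dirn[0]))
        cv2.drawContours(v,[cn.reshape(-1,1,2)],-1,(255,0,0),1)
    x,y,w,h=(170,150,300,160) if n=="top" else (190,130,240,250)
    q=cv2.resize(v[y:y+h,x:x+w],None,fx=2.6 if n=="top" else 2.4,fy=2.6 if n=="top" else 2.4,interpolation=cv2.INTER_CUBIC)
    cv2.imwrite(f"pics/{n}1.png",q[:,:,::-1])
E
```

```text
top a [340 168  33  56 980] (array([ 0.6724, -0.0758]), np.float64(0.0008121907089653858), 47) tip [357 223] 0.10684282793953308 yaw -3.0821298377441018
top b [212 182  30  48 732] (array([0.6317, 0.264 ]), np.float64(0.0008401819508378002), 38) tip [239 229] 0.09951571730117713 yaw -2.686864532793339
top c [277 177  22  45 536] (array([0.6572, 0.1021]), np.float64(0.0007197250669559767), 31) tip [294 221] 0.09304022811529918 yaw -2.9259154930520923
top d [414 187  21  38 368] (array([ 0.6141, -0.2349]), np.float64(0.0067168976730660615), 28) tip [431 188] 0.05970597543152746 yaw -0.9828434944733075
scene a [ 291  181   53   36 1066] (array([ 0.6734, -0.0759]), np.float64(0.0010217077292791336), 43) tip [343 207] 0.10641850328326237 yaw 2.736490127399476
scene b [ 213  274   60   37 1130] (array([0.5562, 0.2528]), np.float64(0.007864023849375438), 69) tip [214 282] 0.10892273493363515 yaw 0.3158959263120871
scene c [255 229  48  29 700] (array([0.5926, 0.104 ]), np.float64(0.007154196888992647), 55) tip [260 230] 0.08980750238871384 yaw 0.218458337543831
scene d [349 153  28  23 367] (array([ 0.6485, -0.2604]), np.float64(0.001071899119060527), 19) tip [374 175] 0.08572970115757539 yaw 2.461392471785325
```

View pics/top1.png

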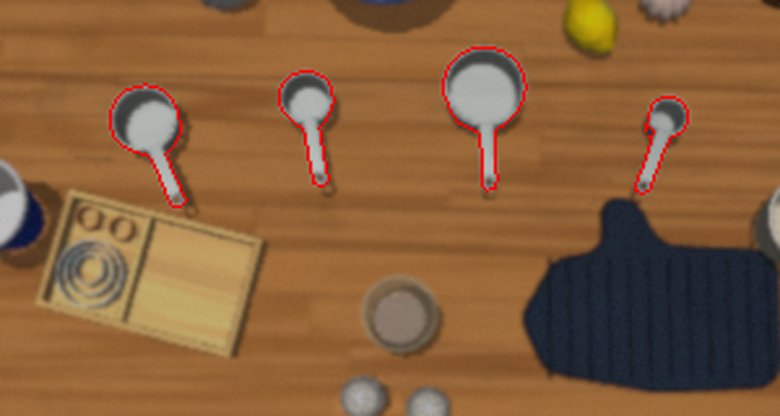

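View pics/scene1.png

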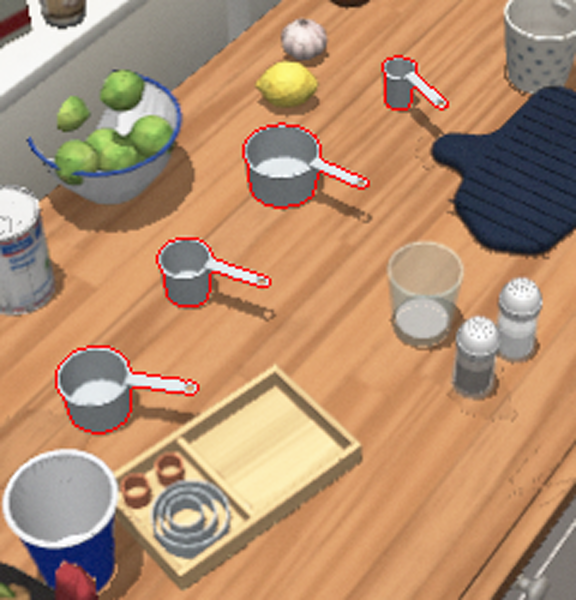

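Both masks are clean, with the cups outlined in red. The tray's rim corners show clearly too, at full-frame top about (272,241) and (260,286). I'll fix the fit's starting point, then measure the handle yaws and the tray.

```bash
cat > m.py <<'E'
from h import *
seed={"a":(356,182),"b":(227,192),"c":(289,185),"d":(427,191)}; R=dict(a=.04,b=.033,c=.026,d=.019)
def rim2(n,cnt,z,r,c):
    p=plane(n,cnt,z); o=C[n]["world_from_camera"][:2,3]
    for _ in range(10):
        v=c-o; v/=np.linalg.norm(v); q=p[((p-c)@v>-0.1*r)&(abs(np.linalg.norm(p-c,axis=1)-r)<max(.004,.015*(_<4)))]
        s=least_squares(lambda c:np.linalg.norm(q-c,axis=1)-r,c,loss="soft_l1",f_scale=.001); c=s.x
    return c,np.sqrt(np.mean(s.fun**2)),len(q)
def cups(ims,seed):
    res={}
    for c,s in seed.items():
        s=np.array(s,float); w=plane("top",[s],.05)[0]; tips={};cen={};yaw={}
        for n in("top","scene"):
            k=cv2.connectedComponentsWithStats(steel(ims[n])); u=proj(n,[[*w,.05]])[0].astype(int)
            i=k[1][u[1]-4:u[1]+5,u[0]-4:u[0]+5].ravel(); i=np.bincount(i[i>0]).argmax()
            cn=max(cv2.findContours((k[1]==i).astype(np.uint8),0,1)[0],key=len).reshape(-1,2)
            f=rim2(n,cn,.05,R[c],w); cen[n]=f[0]; w=f[0]
            ys,xs=np.nonzero(k[1]==i); px=np.c_[xs,ys]; p=plane(n,px,.055); d=p-f[0]; r=np.linalg.norm(d,axis=1)
            g=d[(r>R[c]+.02)&(r<R[c]+.075)]; cx=np.median(g,0) if len(g) else [0,0]
            g=g[(g@cx)>0]; cx=g.mean(0); yaw[n]=np.degrees(np.arctan2(cx[1],cx[0]))
            # tip: pixel end of handle
            e=g@(cx/np.linalg.norm(cx)); P=f[0]+cx/np.linalg.norm(cx)*e.max(); tips[n]=proj(n,[[*P,.055]])[0]
            print(c,n,f[0],"rms",f[1],f[2],"yaw",yaw[n],"reach",e.max())
        T,err=tri(tips["top"],tips["scene"]); print("  tip tri",T,err)
        ctr=(cen["top"]+cen["scene"])/2; res[c]=ctr
    return res
E
python3 - <<'E'
from m import *
ims={n:cv2.imread(f"pics/{n}0.png")[:,:,::-1].copy() for n in("top","scene")}
cups(ims,seed)
for n,b in(("top",(165,210,290,300)),("scene",(225,275,350,385))):
    h=cv2.cvtColor(ims[n],cv2.COLOR_RGB2HSV); x0,y0,x1,y1=b
    hh=h[y0:y1,x0:x1]; m=((hh[...,0]>=16)&(hh[...,0]<35)&(hh[...,1]>50)).astype(np.uint8)*255
    m=cv2.morphologyEx(m,cv2.MORPH_OPEN,np.ones((3,3)));m=cv2.morphologyEx(m,cv2.MORPH_CLOSE,np.ones((5,5)))
    cn=max(cv2.findContours(m,0,1)[0],key=cv2.contourArea)+np.array([x0,y0])
    hu=cv2.convexHull(cn); ap=cv2.approxPolyDP(hu,4,True).reshape(-1,2); print(n,ap.tolist(),cv2.contourArea(cn)); print(plane(n,ap,.028))
    v=ims[n].copy(); cv2.drawContours(v,[cn],-1,(255,0,0),1); cv2.imwrite(f"pics/tray_{n}.png",cv2.resize(v[y0:y1,x0:x1],None,fx=3.2,fy=3.2)[:,:,::-1])
a,b=cv2.imread("pics/tray_top.png"),cv2.imread("pics/tray_scene.png")
H=max(a.shape[0],b.shape[0]); f=lambda i:cv2.copyMakeBorder(i,0,H-i.shape[0],0,0,0)
cv2.imwrite("pics/tray.png",np.hstack([f(a),f(b)]))
E
```

```text
a top [ 0.6725 -0.0758] rms 0.0008004770125512679 46 yaw -176.67096308161277 reach 0.1071863608737779
a scene [ 0.6734 -0.0759] rms 0.0010372115386591114 41 yaw 145.32208289916102 reach 0.08802607303095768
  tip tri [ 0.5987 -0.0706  0.0134] 0.058528793872538086
b top [0.6317 0.2641] rms 0.0008344878851533456 37 yaw -153.83862639960242 reach 0.09995824053462794
b scene [0.6326 0.2627] rms 0.0007639164411838278 40 yaw 173.9910525722899 reach 0.08759015040287622
  tip tri [ 0.5632  0.2386 -0.0019] 0.0272443369357005
c top [0.6572 0.1021] rms 0.0007316075155512359 30 yaw -167.53452572326418 reach 0.09341337326872498
c scene [0.6577 0.1019] rms 0.0008367055891758009 29 yaw 162.4523333295522 reach 0.08362769200046932
  tip tri [0.5881 0.0931 0.0108] 0.03161555824691857
d top [ 0.6472 -0.2596] rms 0.0006195554877787395 22 yaw 159.01201108596717 reach 0.08592899878074495
d scene [ 0.6485 -0.2603] rms 0.0010985926557867624 18 yaw 137.97779513207348 reach 0.08326883796528677
  tip tri [ 0.5826 -0.2255  0.0393] 0.028682953195556388
top [[196, 223], [270, 241], [259, 286], [184, 267]] 3688.0
[[0.5595 0.34  ]
 [0.5171 0.1426]
 [0.4007 0.1656]
 [0.4432 0.3635]]
scene [[306, 283], [339, 314], [339, 322], [265, 375], [239, 346], [238, 326]] 3912.0
[[0.51   0.1438]
 [0.4016 0.1697]
 [0.3897 0.1866]
 [0.4355 0.3767]
 [0.522  0.3564]
 [0.5566 0.3203]]
```

View pics/tray.png

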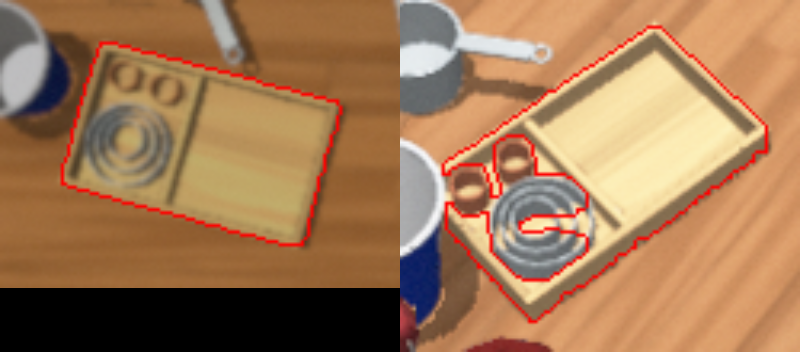

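The tray outline is good in the top view. The two views agree on the cup centres within 1.5 mm. Next I'll triangulate the handle tip and tray rim heights, then plan the first move.

```bash
cat > p.py <<'E'
from h import *
from scipy.spatial.transform import Rotation as Ro
def leg(wps,start=None):
    """wps: (x,y,z,yaw_deg of tool x). prints units for turn (about tool z) and then shift, with row counts"""
    s=get_obs(); Rm=Ro.from_quat(s["ee_rot"]).as_matrix(); p=s["position"]; y=np.degrees(np.arctan2(Rm[1,0],Rm[0,0]))
    print("clock %.2f"%s["clock"],"pos",p,"yaw %.2f"%y,"tilt",Rm[:2,2],"F",s["ft_force"],"grip",s["grip_width"],s["grasp_force"])
    if start: p,y=np.array(start[:3]),start[3]
    for w in wps:
        da=-(w[3]-y); t=np.radians(da)/1.5; nt=int(np.ceil(abs(t)/.08)); y=w[3]; c,q=np.cos(np.radians(y)),np.sin(np.radians(y))
        d=np.array(w[:3])-p; u=np.array([d@[c,q,0],d@[q,-c,0],-d[2]])/.2; ns=int(np.ceil(np.linalg.norm(u)/.2)); p=np.array(w[:3])
        print("turn %.4f = %d x %.4f"%(t,nt,t/max(nt,1)),"| shift",u,"= %d x"%ns,u/max(ns,1))
E
python3 - <<'E'
from p import *
ims={n:cv2.imread(f"pics/{n}0.png")[:,:,::-1].copy() for n in("top","scene")}
cen=dict(a=(.673,-.0758),b=(.6322,.2634),c=(.6575,.102),d=(.6479,-.260)); L=dict(a=.106,b=.099,c=.092,d=.085)
Y=dict(a=-176.67,b=-153.84,c=-167.53,d=159.01)
for c in cen:
    t={}
    for n in ims:
        k=cv2.connectedComponentsWithStats(steel(ims[n])); h=np.radians(Y[c]); dv=np.array([np.cos(h),np.sin(h)])
        q=proj(n,[[*(np.array(cen[c])+dv*f*L[c]),.055] for f in(.6,.95)]); u=q[0].astype(int)
        i=k[1][u[1]-3:u[1]+4,u[0]-3:u[0]+4].ravel(); i=np.bincount(i[i>0]).argmax(); ys,xs=np.nonzero(k[1]==i)
        P=np.c_[xs,ys]; e=P@((q[1]-q[0])/np.linalg.norm(q[1]-q[0])); t[n]=P[e>e.max()-3].mean(0)
    T,er=tri(t["top"],t["scene"]); d=T[:2]-cen[c]; print(c,"tip",T,"gap",er,"len",np.linalg.norm(d),"yaw",np.degrees(np.arctan2(d[1],d[0])))
for a,b in(((270,241),(306,283)),((259,286),(339,314))): print("tray rim",tri(a,b))
print("tray floor ctr guess",tri((247.5,258),proj("scene",[[.4715,.2123,.006]])[0]))
print("tumbler",plane("top",[(323,270)],.085),"mug",plane("top",[(482,235)],.09),"blue",plane("top",[(162,228)],.11))
g=np.array([.673,-.0758])+.07*np.array([np.cos(np.radians(-176.7)),np.sin(np.radians(-176.7))]); print(g)
leg([(*g,.20,3.3),(*g,.0505,3.3)])
E
```

```text
a tip [ 0.5704 -0.0816  0.0543] gap 0.00045293764395279304 len 0.1028077597647949 yaw -176.75684331396926
b tip [0.5461 0.2219 0.0517] gap 4.6611776759370285e-06 len 0.09560305208276773 yaw -154.29105223385372
c tip [0.5708 0.0829 0.0528] gap 0.00043204965810781455 len 0.08875159508808403 yaw -167.56670061771376
d tip [ 0.5706 -0.23    0.056 ] gap 4.1067839768889326e-05 len 0.08294713400589492 yaw 158.80614632328553
tray rim (array([0.5152, 0.1419, 0.0233]), np.float64(0.005781405597856126))
tray rim (array([0.402 , 0.1668, 0.024 ]), np.float64(0.002578073898496804))
tray floor ctr guess (array([ 0.4757,  0.2055, -0.006 ]), np.float64(0.0024670365648658548))
tumbler [[0.442  0.0032]] mug [[ 0.5371 -0.3868]] blue [[0.531 0.399]]
[ 0.6031 -0.0798]
clock 0.10 pos [ 0.1958 -0.5932  0.2476] yaw 18.27 tilt [-0.0004  0.0011] F [-0.1673 -0.4337 -0.3916] grip 0.9997022033821291 0.0
turn 0.1742 = 3 x 0.0581 | shift [ 2.1809 -2.4454  0.2381] = 17 x [ 0.1283 -0.1438  0.014 ]
turn -0.0000 = 0 x -0.0000 | shift [0.     0.     0.7475] = 4 x [0.     0.     0.1869]
```

Call:
send_rows --plan '[[[0, 0, 0.058, 0, 0, 0, 0.6], [0, 0, 0.058, 0, 0, 0, 0.6], [0, 0, 0.058, 0, 0, 0, 0.6], [0, 0, 0, 0.128, -0.144, 0.014, 0.6], [0, 0, 0, 0.128, -0.144, 0.014, 0.6], [0, 0, 0, 0.128, -0.144, 0.014, 0.6], [0, 0, 0, 0.128, -0.144, 0.014, 0.6], [0, 0, 0, 0.128, -0.144, 0.014, 0.6], [0, 0, 0, 0.128, -0.144, 0.014, 0.6], [0, 0, 0, 0.128, -0.144, 0.014, 0.6], [0, 0, 0, 0.128, -0.144, 0.014, 0.6], [0, 0, 0, 0.128, -0.144, 0.014, 0.6], [0, 0, 0, 0.128, -0.144, 0.014, 0.6], [0, 0, 0, 0.128, -0.144, 0.014, 0.6], [0, 0, 0, 0.128, -0.144, 0.014, 0.6], [0, 0, 0, 0.128, -0.144, 0.014, 0.6], [0, 0, 0, 0.128, -0.144, 0.014, 0.6], [0, 0, 0, 0.128, -0.144, 0.014, 0.6], [0, 0, 0, 0.128, -0.144, 0.014, 0.6], [0, 0, 0, 0.128, -0.144, 0.014, 0.6]]]' --squeeze 80

```text
clock: 1.77
position: [0.6028, -0.0781, 0.2003]
ee_rot: [1.0, 0.029, -0.0, 0.0]
ft_force: [0.6, -0.5, -0.1]
grip_width: 0.6
grasp_force: 0.0
```

```bash
python3 - <<'E'
from p import *
leg([(.6031,-.0798,.20,3.3),(.6031,-.0798,.0505,3.3)])
E
```

```text
clock 1.77 pos [ 0.6028 -0.0781  0.2003] yaw 3.29 tilt [-0.0004 -0.0001] F [ 0.6393 -0.4807 -0.0951] grip 0.5995536356041913 0.0
turn -0.0001 = 1 x -0.0001 | shift [0.0009 0.0086 0.0014] = 1 x [0.0009 0.0086 0.0014]
turn -0.0000 = 0 x -0.0000 | shift [0.     0.     0.7475] = 4 x [0.     0.     0.1869]
```

Call:
send_rows --plan '[[[0, 0, 0, 0, 0, 0.15, 0.6], [0, 0, 0, 0, 0, 0.15, 0.6], [0, 0, 0, 0, 0, 0.15, 0.6], [0, 0, 0, 0, 0, 0.15, 0.6], [0, 0, 0, 0, 0, 0.1, 0.6], [0, 0, 0, 0, 0, 0.05, 0.6], [0, 0, 0, 0, 0, 0, 0.6], [0, 0, 0, 0, 0, 0, 0], [0, 0, 0, 0, 0, 0, 0], [0, 0, 0, 0, 0, 0, 0], [0, 0, 0, 0, 0, 0, 0], [0, 0, 0, 0, 0, 0, 0], [0, 0, 0, 0, 0, 0, 0], [0, 0, 0, 0, 0, 0, 0]]]' --squeeze 100

```text
clock: 2.93
position: [0.6028, -0.0797, 0.0523]
ee_rot: [1.0, 0.029, 0.001, 0.0]
ft_force: [-2.6, 0.8, 6.4]
grip_width: 0.129
grasp_force: 97.6
```

Call:
send_rows --plan '[[[0, 0, 0, 0, 0, -0.05, 0], [0, 0, 0, 0, 0, -0.1, 0], [0, 0, 0, 0, 0, -0.15, 0], [0, 0, 0, 0, 0, -0.15, 0], [0, 0, 0, 0, 0, -0.15, 0], [0, 0, 0, 0, 0, -0.1, 0], [0, 0, 0, 0, 0, -0.05, 0], [0, 0, 0, 0, 0, 0, 0], [0, 0, 0, 0, 0, 0, 0]]]'

```text
clock: 3.68
position: [0.6019, -0.0797, 0.2003]
ee_rot: [1.0, 0.029, -0.0, 0.0]
ft_force: [0.2, -0.1, -2.1]
grip_width: 0.134
grasp_force: 97.6
```

```bash
python3 - <<'E'
from p import *
ctr=np.array([.4720,.2115])
h=np.radians(-100); g=ctr+.07*np.array([np.cos(h),np.sin(h)]); print(g)
leg([(*g,.20,80),(*g,.07,80),(*g,.0585,80)])
im=optics.camera("scene"); cv2.imwrite("pics/s2.png",cv2.resize(im[100:400,180:480],None,fx=2,fy=2)[:,:,::-1])
E
```

```text
[0.4598 0.1426]
clock 3.68 pos [ 0.6019 -0.0797  0.2003] yaw 3.31 tilt [-0.0001 -0.0002] F [ 0.2058 -0.0769 -2.1144] grip 0.13428159923325594 97.56675839424133
turn -0.8923 = 12 x -0.0744 | shift [ 0.9709 -0.8923  0.0017] = 7 x [ 0.1387 -0.1275  0.0002]
turn 0.0000 = 0 x 0.0000 | shift [0.   0.   0.65] = 4 x [0.     0.     0.1625]
turn 0.0000 = 0 x 0.0000 | shift [0.     0.     0.0575] = 1 x [0.     0.     0.0575]
```

View pics/s2.png

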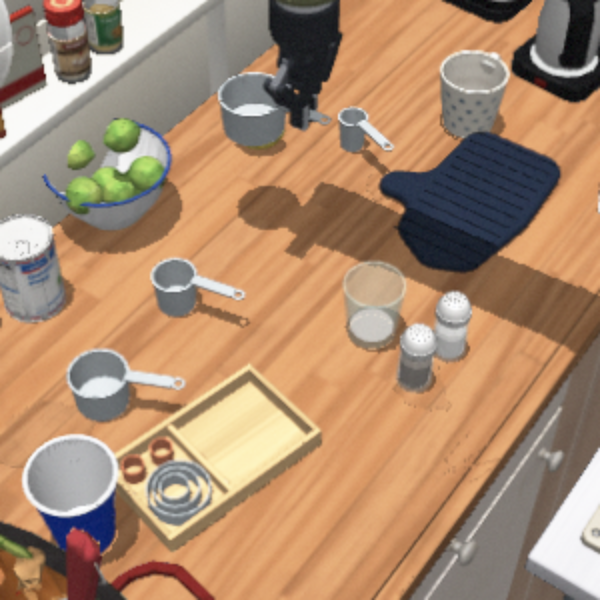

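Cup a is held level about 15 cm up, at roughly (252,110) in the crop. Next I'll turn it and carry it over the tray.

Call:
send_rows --plan '[[[0, 0, -0.0744, 0, 0, 0, 0], [0, 0, -0.0744, 0, 0, 0, 0], [0, 0, -0.0744, 0, 0, 0, 0], [0, 0, -0.0744, 0, 0, 0, 0], [0, 0, -0.0744, 0, 0, 0, 0], [0, 0, -0.0744, 0, 0, 0, 0], [0, 0, -0.0744, 0, 0, 0, 0], [0, 0, -0.0744, 0, 0, 0, 0], [0, 0, -0.0744, 0, 0, 0, 0], [0, 0, -0.0744, 0, 0, 0, 0], [0, 0, -0.0744, 0, 0, 0, 0], [0, 0, -0.0744, 0, 0, 0, 0], [0, 0, 0, 0.139, -0.1275, 0, 0], [0, 0, 0, 0.139, -0.1275, 0, 0], [0, 0, 0, 0.139, -0.1275, 0, 0], [0, 0, 0, 0.139, -0.1275, 0, 0], [0, 0, 0, 0.139, -0.1275, 0, 0], [0, 0, 0, 0.139, -0.1275, 0, 0], [0, 0, 0, 0.137, -0.1275, 0, 0], [0, 0, 0, 0, 0, 0, 0]]]'

```text
clock: 5.4
position: [0.4552, 0.1489, 0.1996]
ee_rot: [0.763, 0.647, -0.001, -0.001]
ft_force: [-0.6, 0.9, -0.8]
grip_width: 0.128
grasp_force: 97.7
```

Call:
send_rows --plan '[[[0, 0, 0, 0, 0, 0.1, 0], [0, 0, 0, 0, 0, 0.15, 0], [0, 0, 0, 0, 0, 0.15, 0], [0, 0, 0, 0, 0, 0.1, 0], [0, 0, 0, 0, 0, 0.05, 0], [0, 0, 0, 0, 0, 0, 0], [0, 0, 0, 0, 0, 0, 0]]]'

```text
clock: 5.98
position: [0.4597, 0.1426, 0.0906]
ee_rot: [0.766, 0.643, -0.0, -0.001]
ft_force: [-0.1, 0.3, -0.8]
grip_width: 0.129
grasp_force: 97.7
```

```bash
python3 - <<'E'
from p import *
leg([(.4598,.1426,.0605,80)])
im=optics.camera("scene"); a=cv2.resize(im[230:400,190:390],None,fx=2,fy=2)
t=optics.camera("top"); b=cv2.resize(t[190:315,160:310],None,fx=2.66,fy=2.66)
H=max(a.shape[0],b.shape[0]); f=lambda i:cv2.copyMakeBorder(i,0,H-i.shape[0],0,0,0)
cv2.imwrite("pics/s3.png",np.hstack([f(a),f(b)])[:,:,::-1])
E
```

```text
clock 5.98 pos [0.4597 0.1426 0.0906] yaw 80.06 tilt [-0.0013  0.0003] F [-0.1474  0.2745 -0.776 ] grip 0.12877058938876282 97.7358877658844
turn 0.0007 = 1 x 0.0007 | shift [0.0001 0.0007 0.1503] = 1 x [0.0001 0.0007 0.1503]
```

View pics/s3.png

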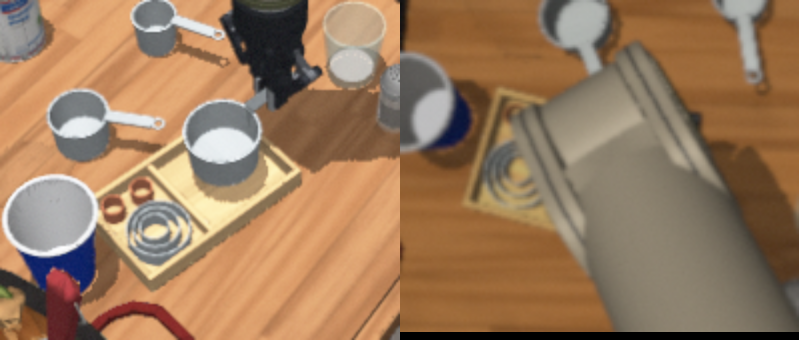

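Cup a hangs level over the middle of the compartment, at about (222,140) in the left half. Next I'll lower it, release it and retreat.

Call:
send_rows --plan '[[[0, 0, 0, 0, 0, 0.06, 0], [0, 0, 0, 0, 0, 0.06, 0], [0, 0, 0, 0, 0, 0.03, 0], [0, 0, 0, 0, 0, 0.01, 0], [0, 0, 0, 0, 0, 0, 0], [0, 0, 0, 0, 0, 0, 0]]]'

```text
clock: 6.58
position: [0.4596, 0.1418, 0.0585]
ee_rot: [0.766, 0.643, -0.001, 0.0]
ft_force: [-4.4, -4.3, 7.2]
grip_width: 0.13
grasp_force: 98.7
```

Call:
send_rows --plan '[[[0, 0, 0, 0, 0, 0, 0.4], [0, 0, 0, 0, 0, 0, 0.4], [0, 0, 0, 0, 0, 0, 0.4], [0, 0, 0, 0, 0, 0, 0.4], [0, 0, 0, 0, 0, 0, 0.4], [0, 0, 0, 0, 0, -0.05, 0.4], [0, 0, 0, 0, 0, -0.1, 0.4], [0, 0, 0, 0, 0, -0.15, 0.4], [0, 0, 0, 0, 0, -0.2, 0.4], [0, 0, 0, 0, 0, -0.2, 0.4], [0, 0, 0, 0, 0, 0, 0.5], [0, 0, 0, 0, 0, 0, 0.5]]]'

```text
clock: 7.58
position: [0.4611, 0.143, 0.2015]
ee_rot: [0.766, 0.643, 0.002, 0.002]
ft_force: [0.6, 0.6, -1.7]
grip_width: 0.502
grasp_force: 0.0
```

```bash
python3 - <<'E'
from p import *
h=np.radians(-154.05); g=np.array([.6322,.2634])+.063*np.array([np.cos(h),np.sin(h)]); print(g)
leg([(*g,.20,26),(*g,.0505,26)])
E
```

```text
[0.5756 0.2358]
clock 7.58 pos [0.4611 0.143  0.2015] yaw 80.04 tilt [0.0051 0.    ] F [ 0.5825  0.6262 -1.6738] grip 0.5015572941567527 0.0
turn 0.6288 = 8 x 0.0786 | shift [ 0.7178 -0.1662  0.0076] = 4 x [ 0.1795 -0.0415  0.0019]
turn 0.0000 = 0 x 0.0000 | shift [0.     0.     0.7475] = 4 x [0.     0.     0.1869]
```

Call:
send_rows --plan '[[[0, 0, 0.0786, 0, 0, 0, 0.5], [0, 0, 0.0786, 0, 0, 0, 0.5], [0, 0, 0.0786, 0, 0, 0, 0.5], [0, 0, 0.0786, 0, 0, 0, 0.5], [0, 0, 0.0786, 0, 0, 0, 0.5], [0, 0, 0.0786, 0, 0, 0, 0.5], [0, 0, 0.0786, 0, 0, 0, 0.5], [0, 0, 0.0786, 0, 0, 0, 0.5], [0, 0, 0, 0.18, -0.0415, 0.002, 0.5], [0, 0, 0, 0.18, -0.0415, 0.002, 0.5], [0, 0, 0, 0.18, -0.0415, 0.002, 0.5], [0, 0, 0, 0.178, -0.0415, 0.002, 0.5], [0, 0, 0, 0, 0, 0, 0.5], [0, 0, 0, 0, 0, 0, 0.5], [0, 0, 0, 0, 0, 0, 0.5]]]'

```text
clock: 8.83
position: [0.5735, 0.2353, 0.1961]
ee_rot: [0.974, 0.225, -0.001, -0.0]
ft_force: [0.2, 0.3, 0.3]
grip_width: 0.501
grasp_force: 0.0
```

```bash
python3 - <<'E'
from p import *
leg([(.5756,.2358,.0505,26)])
E
```

```text
clock 8.83 pos [0.5735 0.2353 0.1961] yaw 26.05 tilt [-0.0021 -0.0005] F [0.1976 0.3136 0.3087] grip 0.5011982297259583 0.0
turn 0.0006 = 1 x 0.0006 | shift [0.0107 0.0022 0.728 ] = 4 x [0.0027 0.0006 0.182 ]
```

Call:
send_rows --plan '[[[0, 0, 0, 0.01, 0.002, 0.15, 0.5], [0, 0, 0, 0, 0, 0.15, 0.5], [0, 0, 0, 0, 0, 0.15, 0.5], [0, 0, 0, 0, 0, 0.15, 0.5], [0, 0, 0, 0, 0, 0.08, 0.5], [0, 0, 0, 0, 0, 0.04, 0.5], [0, 0, 0, 0, 0, 0, 0.5], [0, 0, 0, 0, 0, 0, 0], [0, 0, 0, 0, 0, 0, 0], [0, 0, 0, 0, 0, 0, 0], [0, 0, 0, 0, 0, 0, 0], [0, 0, 0, 0, 0, 0, 0], [0, 0, 0, 0, 0, 0, 0], [0, 0, 0, 0, 0, 0, 0]]]' --squeeze 100

```text
clock: 10.0
position: [0.577, 0.2362, 0.0549]
ee_rot: [0.974, 0.225, 0.001, 0.0]
ft_force: [-3.3, -1.4, 8.6]
grip_width: 0.132
grasp_force: 97.7
```

Call:
send_rows --plan '[[[0, 0, 0, 0, 0, -0.05, 0], [0, 0, 0, 0, 0, -0.1, 0], [0, 0, 0, 0, 0, -0.15, 0], [0, 0, 0, 0, 0, -0.15, 0], [0, 0, 0, 0, 0, -0.15, 0], [0, 0, 0, 0, 0, -0.1, 0], [0, 0, 0, 0, 0, -0.05, 0], [0, 0, 0, 0, 0, 0, 0], [0, 0, 0, 0, 0, 0, 0]]]'

```text
clock: 10.75
position: [0.5762, 0.2357, 0.2028]
ee_rot: [0.974, 0.225, 0.0, 0.0]
ft_force: [-0.3, -0.6, -2.1]
grip_width: 0.129
grasp_force: 97.7
```

```bash
python3 - <<'E'
from p import *
leg([])
for n in("scene","top"): cv2.imwrite(f"pics/{n}4.png",optics.camera(n)[:,:,::-1])
s,t=cv2.imread("pics/scene4.png"),cv2.imread("pics/top4.png")
cv2.imwrite("pics/s4.png",np.hstack([cv2.resize(s[180:380,190:390],(400,400)),cv2.resize(t[160:310,160:310],(400,400))]))
E
```

```text
clock 10.75 pos [0.5762 0.2357 0.2028] yaw 26.00 tilt [ 0.0001 -0.0004] F [-0.2953 -0.5845 -2.1271] grip 0.1286859026037848 97.65311121940613
```

View pics/s4.png

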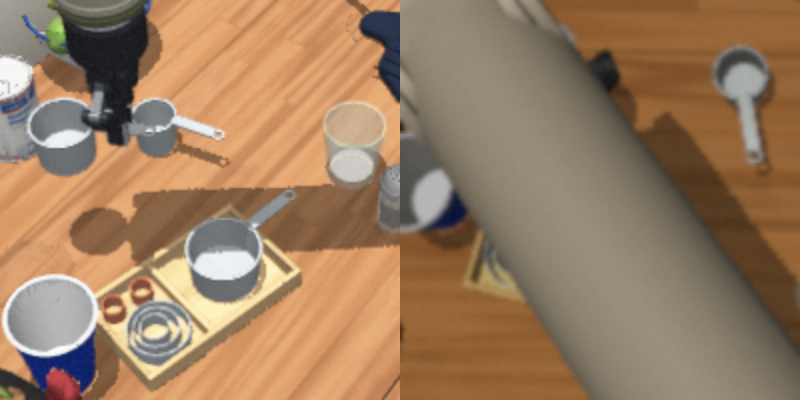

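Cup a stands inside the compartment, with its rim at about (301,300) in the full scene frame. Cup b is held level. Next I'll fit both rims from this picture.

```bash
cat >> m.py <<'E'
def one(im,w,z,r,vmin=60,smax=90):
    h=cv2.cvtColor(im,cv2.COLOR_RGB2HSV); m=((h[...,1]<smax)&(h[...,2]>vmin)).astype(np.uint8)
    k=cv2.connectedComponents(m)[1]; u=proj("scene",[[*w,z-.02]])[0].astype(int); i=k[u[1]-8:u[1]+9,u[0]-8:u[0]+9].ravel(); i=np.bincount(i[i>0]).argmax()
    cn=max(cv2.findContours((k==i).astype(np.uint8),0,1)[0],key=len).reshape(-1,2)
    return rim2("scene",cn,z,r,np.array(w,float))
E
python3 - <<'E'
from m import *; from p import leg
im=cv2.imread("pics/scene4.png")[:,:,::-1].copy()
for v in(40,60): print("a",one(im,(.472,.2115),.056,.04,v))
for v in(40,60): print("b held",one(im,(.6322,.2634),.2,.033,v))
h=np.radians(26); print("b expected",np.array([.5762,.2357])+.0615*np.array([np.cos(h),np.sin(h)]))
E
```

```text
a (array([0.472 , 0.2089]), np.float64(0.0010088502836405817), 49)
a (array([0.472 , 0.2089]), np.float64(0.0010088502836405817), 49)
b held (array([0.6288, 0.2637]), np.float64(0.0010893464534756639), 27)
b held (array([0.6288, 0.2637]), np.float64(0.0010893464534770896), 27)
b expected [0.6315 0.2627]
```

```bash
python3 - <<'E'
from p import *
h=np.radians(-145); g=np.array([.4719,.2092])+.061*np.array([np.cos(h),np.sin(h)]); print(g)
leg([(*g,.2028,35),(*g,.125,35)])
E
```

```text
[0.4219 0.1742]
clock 10.85 pos [0.5757 0.2353 0.2014] yaw 26.00 tilt [-0.0023 -0.0011] F [-0.0613  0.1811 -1.4643] grip 0.12945652692483883 97.65384078025818
turn -0.1047 = 2 x -0.0524 | shift [-0.805  -0.1909 -0.0072] = 5 x [-0.161  -0.0382 -0.0014]
turn 0.0000 = 0 x 0.0000 | shift [0.    0.    0.389] = 2 x [0.     0.     0.1945]
```

Call:
send_rows --plan '[[[0, 0, -0.0524, 0, 0, 0, 0], [0, 0, -0.0524, 0, 0, 0, 0], [0, 0, 0, -0.1, -0.024, 0, 0], [0, 0, 0, -0.15, -0.035, 0, 0], [0, 0, 0, -0.15, -0.035, 0, 0], [0, 0, 0, -0.15, -0.035, 0, 0], [0, 0, 0, -0.15, -0.036, 0, 0], [0, 0, 0, -0.105, -0.025, 0, 0], [0, 0, 0, 0, 0, 0.08, 0], [0, 0, 0, 0, 0, 0.12, 0], [0, 0, 0, 0, 0, 0.12, 0], [0, 0, 0, 0, 0, 0.06, 0], [0, 0, 0, 0, 0, 0, 0], [0, 0, 0, 0, 0, 0, 0], [0, 0, 0, 0, 0, 0, 0]]]'

```text
clock: 12.1
position: [0.4231, 0.1751, 0.1279]
ee_rot: [0.954, 0.301, 0.0, -0.0]
ft_force: [0.1, 0.3, -1.7]
grip_width: 0.129
grasp_force: 97.7
```

```bash
python3 - <<'E'
from m import *; from p import leg
leg([(.4219,.1742,.0655,35)])
im=optics.camera("scene"); cv2.imwrite("pics/s5.png",cv2.resize(im[220:400,210:390],(600,600))[:,:,::-1])
s=get_obs(); z=s["position"][2]-.0535+.05
print(z,"b held",one(im,(.472,.209),z,.033,40))
E
```

```text
clock 12.10 pos [0.4231 0.1751 0.1279] yaw 35.02 tilt [0.0006 0.0006] F [ 0.0744  0.2671 -1.6502] grip 0.12949170451067774 97.69683837890625
turn 0.0003 = 1 x 0.0003 | shift [-0.0075 -0.      0.312 ] = 2 x [-0.0037 -0.      0.156 ]
0.12461588553012105 b held (array([0.4721, 0.211 ]), np.float64(0.0008298408759820554), 42)
```

View pics/s5.png

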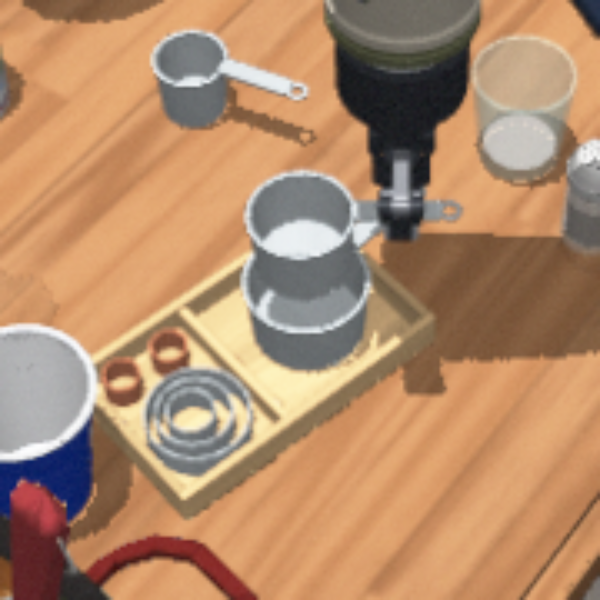

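Cup b sits level above cup a, with its fitted centre 2 mm off in y. I'll correct that and lower it.

Call:
send_rows --plan '[[[0, 0, 0, -0.006, 0.008, 0.05, 0], [0, 0, 0, 0, 0, 0.06, 0], [0, 0, 0, 0, 0, 0.06, 0], [0, 0, 0, 0, 0, 0.06, 0], [0, 0, 0, 0, 0, 0.04, 0], [0, 0, 0, 0, 0, 0.03, 0], [0, 0, 0, 0, 0, 0.01, 0], [0, 0, 0, 0, 0, 0, 0], [0, 0, 0, 0, 0, 0, 0]]]'

```text
clock: 12.9
position: [0.421, 0.1716, 0.0659]
ee_rot: [0.954, 0.301, -0.003, 0.002]
ft_force: [-20.6, -11.6, 40.8]
grip_width: 0.13
grasp_force: 102.3
```

Call:
send_rows --plan '[[[0, 0, 0, 0.004, 0, -0.012, 0], [0, 0, 0, 0, 0, 0, 0]]]'

```text
clock: 13.07
position: [0.4235, 0.1733, 0.0678]
ee_rot: [0.954, 0.301, 0.0, 0.0]
ft_force: [0.0, -0.7, -0.2]
grip_width: 0.126
grasp_force: 97.8
```

Call:
send_rows --plan '[[[0, 0, 0, 0, 0, 0, 0.38], [0, 0, 0, 0, 0, 0, 0.38], [0, 0, 0, 0, 0, 0, 0.38], [0, 0, 0, 0, 0, 0, 0.38], [0, 0, 0, 0, 0, 0, 0.38], [0, 0, 0, 0, 0, -0.05, 0.38], [0, 0, 0, 0, 0, -0.1, 0.38], [0, 0, 0, 0, 0, -0.15, 0.38], [0, 0, 0, 0, 0, -0.2, 0.38], [0, 0, 0, 0, 0, -0.2, 0.5], [0, 0, 0, 0, 0, 0, 0.5], [0, 0, 0, 0, 0, 0, 0.5]]]'

```text
clock: 14.07
position: [0.4244, 0.1736, 0.2102]
ee_rot: [0.954, 0.301, 0.002, 0.001]
ft_force: [0.1, -0.2, -1.5]
grip_width: 0.498
grasp_force: 0.0
```

```bash
python3 - <<'E'
from m import *; from p import leg
h=np.radians(-167.55); g=np.array([.6575,.102])+.056*np.array([np.cos(h),np.sin(h)]); print(g)
leg([(*g,.20,192.45),(*g,.0505,192.45)])
im=optics.camera("scene"); cv2.imwrite("pics/s6.png",cv2.resize(im[220:400,210:390],(600,600))[:,:,::-1])
for z,r in((.056,.04),(.062,.033)): print(one(im,(.472,.209),z,r,40))
E
```

```text
[0.6028 0.0899]
clock 14.07 pos [0.4244 0.1736 0.2102] yaw 35.00 tilt [0.005  0.0002] F [ 0.0941 -0.2358 -1.471 ] grip 0.498239554095525 0.0
turn -1.8320 = 23 x -0.0797 | shift [-0.7808 -0.6008  0.051 ] = 5 x [-0.1562 -0.1202  0.0102]
turn -0.0000 = 0 x -0.0000 | shift [0.     0.     0.7475] = 4 x [0.     0.     0.1869]
(array([0.473 , 0.2078]), np.float64(0.0019739956212926116), 46)
(array([0.4737, 0.1981]), np.float64(0.0021702757391837426), 36)
```

View pics/s6.png

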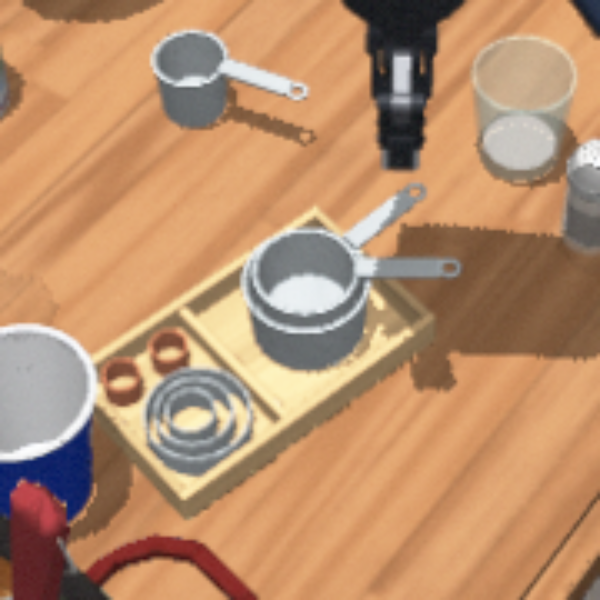

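Cup b is nested concentrically in a: both rims are centred at about column 306 in the crop, with the handles fanned out. Next is cup c.

Call:
send_rows --plan '[[[0, 0, -0.0797, 0, 0, 0, 0.5], [0, 0, -0.0797, 0, 0, 0, 0.5], [0, 0, -0.0797, 0, 0, 0, 0.5], [0, 0, -0.0797, 0, 0, 0, 0.5], [0, 0, -0.0797, 0, 0, 0, 0.5], [0, 0, -0.0797, 0, 0, 0, 0.5], [0, 0, -0.0797, 0, 0, 0, 0.5], [0, 0, -0.0797, 0, 0, 0, 0.5], [0, 0, -0.0797, 0, 0, 0, 0.5], [0, 0, -0.0797, 0, 0, 0, 0.5], [0, 0, -0.0797, 0, 0, 0, 0.5], [0, 0, -0.0797, 0, 0, 0, 0.5], [0, 0, -0.0797, 0, 0, 0, 0.5], [0, 0, -0.0797, 0, 0, 0, 0.5], [0, 0, -0.0797, 0, 0, 0, 0.5], [0, 0, -0.0797, 0, 0, 0, 0.5], [0, 0, -0.0797, 0, 0, 0, 0.5], [0, 0, -0.0797, 0, 0, 0, 0.5], [0, 0, -0.0797, 0, 0, 0, 0.5], [0, 0, -0.0797, 0, 0, 0, 0.5]]]'

```text
clock: 15.78
position: [0.4224, 0.1729, 0.2063]
ee_rot: [0.067, 0.998, -0.0, -0.001]
ft_force: [-0.6, 0.1, -0.1]
grip_width: 0.505
grasp_force: 0.0
```

Call:
send_rows --plan '[[[0, 0, -0.0797, 0, 0, 0, 0.5], [0, 0, -0.0797, 0, 0, 0, 0.5], [0, 0, -0.0797, 0, 0, 0, 0.5], [0, 0, 0, -0.156, -0.12, 0.01, 0.5], [0, 0, 0, -0.156, -0.12, 0.01, 0.5], [0, 0, 0, -0.156, -0.12, 0.01, 0.5], [0, 0, 0, -0.156, -0.12, 0.01, 0.5], [0, 0, 0, -0.156, -0.12, 0.01, 0.5], [0, 0, 0, 0, 0, 0, 0.5], [0, 0, 0, 0, 0, 0, 0.5], [0, 0, 0, 0, 0, 0, 0.5]]]'

```text
clock: 16.7
position: [0.6006, 0.0907, 0.1962]
ee_rot: [-0.11, 0.994, 0.001, -0.001]
ft_force: [-0.0, 0.6, -0.6]
grip_width: 0.498
grasp_force: 0.0
```

```bash
python3 - <<'E'
from p import *
leg([(.6028,.0899,.0505,192.45)]); print(get_obs()["joint_pos"])
E
```

```text
clock 16.70 pos [0.6006 0.0907 0.1962] yaw -167.38 tilt [-0.0027  0.0009] F [-0.0149  0.5629 -0.5532] grip 0.49810366769047576 0.0
turn -4.1868 = 53 x -0.0790 | shift [-0.0098 -0.0063  0.7284] = 4 x [-0.0025 -0.0016  0.1821]
[ 0.4321  0.4617 -0.8604  1.5418  0.3557  1.3052  1.3198]
```

Call:
send_rows --plan '[[[0, 0, 0, -0.01, -0.006, 0.15, 0.5], [0, 0, 0, 0, 0, 0.15, 0.5], [0, 0, 0, 0, 0, 0.15, 0.5], [0, 0, 0, 0, 0, 0.15, 0.5], [0, 0, 0, 0, 0, 0.08, 0.5], [0, 0, 0, 0, 0, 0.04, 0.5], [0, 0, 0, 0, 0, 0.008, 0.5], [0, 0, 0, 0, 0, 0, 0.5], [0, 0, 0, 0, 0, 0, 0], [0, 0, 0, 0, 0, 0, 0], [0, 0, 0, 0, 0, 0, 0], [0, 0, 0, 0, 0, 0, 0], [0, 0, 0, 0, 0, 0, 0], [0, 0, 0, 0, 0, 0, 0], [0, 0, 0, 0, 0, 0, 0]]]' --squeeze 100

```text
clock: 17.95
position: [0.6043, 0.0893, 0.0532]
ee_rot: [-0.109, 0.994, -0.0, 0.001]
ft_force: [-3.8, -0.2, 7.9]
grip_width: 0.129
grasp_force: 97.6
```

Call:
send_rows --plan '[[[0, 0, 0, 0, 0, -0.05, 0], [0, 0, 0, 0, 0, -0.1, 0], [0, 0, 0, 0, 0, -0.15, 0], [0, 0, 0, 0, 0, -0.15, 0], [0, 0, 0, 0, 0, -0.15, 0], [0, 0, 0, 0, 0, -0.1, 0], [0, 0, 0, 0, 0, -0.05, 0], [0, 0, 0, 0, 0, 0, 0], [0, 0, 0, 0, 0, 0, 0]]]'

```text
clock: 18.7
position: [0.6037, 0.0889, 0.2015]
ee_rot: [-0.109, 0.994, -0.0, -0.0]
ft_force: [-0.5, -0.3, -2.0]
grip_width: 0.131
grasp_force: 97.5
```

```bash
python3 - <<'E'
from m import *; from p import leg
s=get_obs(); h=np.radians(170)
im=optics.camera("scene"); z=s["position"][2]-.0525+.05
for v in (40,60): f=one(im,(.6575,.102),z,.026,v); print(z,f,f[0]-s["position"][:2],np.linalg.norm(f[0]-s["position"][:2]))
g=np.array([.4719,.2085])+.0545*np.array([np.cos(h),np.sin(h)]); print(g)
leg([(*g,.20,-190),(*g,.125,-190)])
E
```

```text
0.19899638153935778 (array([0.6557, 0.085 ]), np.float64(0.0019013128308106087), 16) [ 0.052  -0.0039] 0.052146407048744216
0.19899638153935778 (array([0.6572, 0.09  ]), np.float64(0.0020692581551902383), 16) [0.0535 0.0011] 0.053506205639414044
[0.4182 0.218 ]
clock 18.75 pos [0.6033 0.0887 0.2006] yaw -167.46 tilt [-0.0016 -0.0006] F [ 0.464  -0.4638 -1.4781] grip 0.13378593613831144 97.53804087638855
turn 0.2623 = 4 x 0.0656 | shift [1.0235 0.4757 0.0029] = 6 x [0.1706 0.0793 0.0005]
turn 0.0000 = 0 x 0.0000 | shift [0.    0.    0.375] = 2 x [0.     0.     0.1875]
```

Call:
send_rows --plan '[[[0, 0, 0.0656, 0, 0, 0, 0], [0, 0, 0.0656, 0, 0, 0, 0], [0, 0, 0.0656, 0, 0, 0, 0], [0, 0, 0.0656, 0, 0, 0, 0], [0, 0, 0, 0.1, 0.046, 0, 0], [0, 0, 0, 0.17, 0.079, 0, 0], [0, 0, 0, 0.17, 0.079, 0, 0], [0, 0, 0, 0.17, 0.079, 0, 0], [0, 0, 0, 0.17, 0.079, 0, 0], [0, 0, 0, 0.15, 0.07, 0, 0], [0, 0, 0, 0.094, 0.044, 0, 0], [0, 0, 0, 0, 0, 0.08, 0], [0, 0, 0, 0, 0, 0.12, 0], [0, 0, 0, 0, 0, 0.1, 0], [0, 0, 0, 0, 0, 0.06, 0], [0, 0, 0, 0, 0, 0, 0], [0, 0, 0, 0, 0, 0, 0], [0, 0, 0, 0, 0, 0, 0]]]'

```text
clock: 20.25
position: [0.419, 0.2187, 0.1305]
ee_rot: [0.087, 0.996, 0.0, 0.0]
ft_force: [1.2, -0.2, -1.0]
grip_width: 0.132
grasp_force: 97.6
```

```bash
python3 - <<'E'
from m import *; from p import leg
leg([(.4182,.218,.0715,-190)])
im=optics.camera("scene"); cv2.imwrite("pics/s7.png",cv2.resize(im[220:400,210:390],(600,600))[:,:,::-1])
s=get_obs(); z=s["position"][2]-.0530+.05
print(z,"c held",one(im,(.472,.2085),z,.026,40))
E
```

```text
clock 20.25 pos [0.419  0.2187 0.1305] yaw 170.00 tilt [0.0004 0.0005] F [ 1.2148 -0.2403 -1.0378] grip 0.13217349408727141 97.61537432670593
turn 4.1888 = 53 x 0.0790 | shift [ 0.0033 -0.0043  0.2951] = 2 x [ 0.0017 -0.0021  0.1476]
0.12776805506018335 c held (array([0.4724, 0.21  ]), np.float64(0.0007654233627644838), 20)
```

View pics/s7.png

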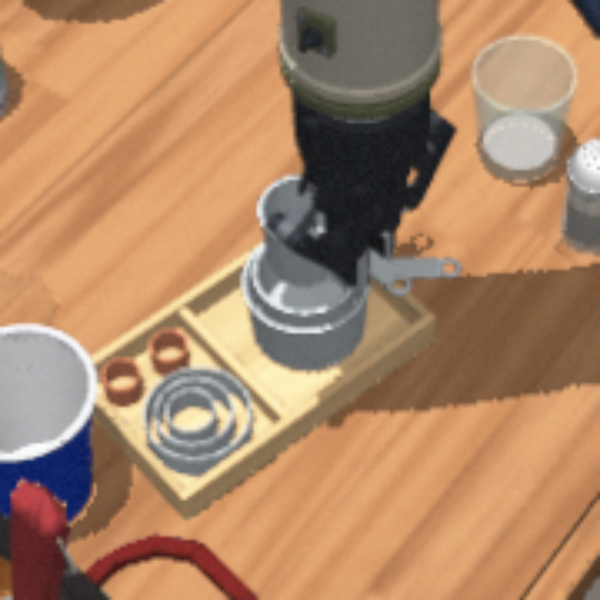

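Call:
send_rows --plan '[[[0, 0, 0, 0.002, -0.006, 0.05, 0], [0, 0, 0, 0, 0, 0.06, 0], [0, 0, 0, 0, 0, 0.06, 0], [0, 0, 0, 0, 0, 0.06, 0], [0, 0, 0, 0, 0, 0.04, 0], [0, 0, 0, 0, 0, 0.018, 0], [0, 0, 0, 0, 0, 0, 0], [0, 0, 0, 0, 0, 0, 0]]]'

```text
clock: 20.97
position: [0.4177, 0.2174, 0.0718]
ee_rot: [0.087, 0.996, -0.0, -0.0]
ft_force: [-0.7, -0.9, -0.2]
grip_width: 0.129
grasp_force: 97.7
```

Call:
send_rows --plan '[[[0, 0, 0, 0, 0, 0.006, 0], [0, 0, 0, 0, 0, 0, 0]]]'

```text
clock: 21.13
position: [0.4177, 0.2178, 0.0712]
ee_rot: [0.087, 0.996, -0.0, -0.0]
ft_force: [-5.3, -2.1, 8.7]
grip_width: 0.126
grasp_force: 98.7
```

Call:
send_rows --plan '[[[0, 0, 0, 0, 0, 0, 0.33], [0, 0, 0, 0, 0, 0, 0.33], [0, 0, 0, 0, 0, 0, 0.33], [0, 0, 0, 0, 0, 0, 0.33], [0, 0, 0, 0, 0, 0, 0.33], [0, 0, 0, 0, 0, -0.05, 0.33], [0, 0, 0, 0, 0, -0.1, 0.33], [0, 0, 0, 0, 0, -0.15, 0.33], [0, 0, 0, 0, 0, -0.2, 0.33], [0, 0, 0, 0, 0, -0.2, 0.5], [0, 0, 0, 0, 0, 0, 0.5], [0, 0, 0, 0, 0, 0, 0.5]]]'

```text
clock: 22.13
position: [0.4192, 0.218, 0.2138]
ee_rot: [0.087, 0.996, 0.0, 0.002]
ft_force: [-0.1, -0.7, -0.5]
grip_width: 0.5
grasp_force: 0.0
```

```bash
python3 - <<'E'
from m import *; from p import leg
h=np.radians(158.9); g=np.array([.6479,-.260])+.049*np.array([np.cos(h),np.sin(h)]); print(g)
s=get_obs()["position"]
leg([(*g,.20,158.9),(*g,.0505,158.9)],(*s,170))
E
```

```text
[ 0.6022 -0.2424]
clock 22.13 pos [0.4192 0.218  0.2138] yaw 169.99 tilt [0.005  0.0005] F [-0.061  -0.7032 -0.4858] grip 0.49962880743493016 0.0
turn 0.1292 = 2 x 0.0646 | shift [-1.6822 -1.8179  0.069 ] = 13 x [-0.1294 -0.1398  0.0053]
turn -0.0000 = 0 x -0.0000 | shift [0.     0.     0.7475] = 4 x [0.     0.     0.1869]
```

Call:
send_rows --plan '[[[0, 0, 0.0646, 0, 0, 0, 0.5], [0, 0, 0.0646, 0, 0, 0, 0.5], [0, 0, 0, -0.129, -0.14, 0.005, 0.5], [0, 0, 0, -0.129, -0.14, 0.005, 0.5], [0, 0, 0, -0.129, -0.14, 0.005, 0.5], [0, 0, 0, -0.129, -0.14, 0.005, 0.5], [0, 0, 0, -0.129, -0.14, 0.005, 0.5], [0, 0, 0, -0.129, -0.14, 0.005, 0.5], [0, 0, 0, -0.129, -0.14, 0.005, 0.5], [0, 0, 0, -0.129, -0.14, 0.005, 0.5], [0, 0, 0, -0.129, -0.14, 0.005, 0.5], [0, 0, 0, -0.129, -0.14, 0.005, 0.5], [0, 0, 0, -0.129, -0.14, 0.005, 0.5], [0, 0, 0, -0.129, -0.14, 0.005, 0.5], [0, 0, 0, -0.129, -0.14, 0.005, 0.5], [0, 0, 0, 0, 0, 0, 0.5], [0, 0, 0, 0, 0, 0, 0.5], [0, 0, 0, 0, 0, 0, 0.5]]]'

```text
clock: 23.63
position: [0.5996, -0.242, 0.197]
ee_rot: [0.183, 0.983, 0.001, -0.001]
ft_force: [-0.2, 0.6, -0.0]
grip_width: 0.499
grasp_force: 0.0
```

```bash
python3 - <<'E'
from m import *; from p import leg
leg([(.6022,-.2424,.0505,158.9)])
for n in("scene","top"): cv2.imwrite(f"pics/{n}8.png",optics.camera(n)[:,:,::-1])
im=cv2.imread("pics/scene8.png"); t=cv2.imread("pics/top8.png")
cv2.imwrite("pics/s8.png",np.hstack([cv2.resize(im[245:365,240:360],(400,400),interpolation=2),cv2.resize(t[200:310,180:290],(400,400),interpolation=2)]))
E
```

```text
clock 23.63 pos [ 0.5996 -0.242   0.197 ] yaw 158.94 tilt [-0.0015  0.0017] F [-0.1502  0.6044 -0.0337] grip 0.49933301896595517 0.0
turn 0.0005 = 1 x 0.0005 | shift [-0.013   0.0029  0.7326] = 4 x [-0.0032  0.0007  0.1832]
```

View pics/s8.png

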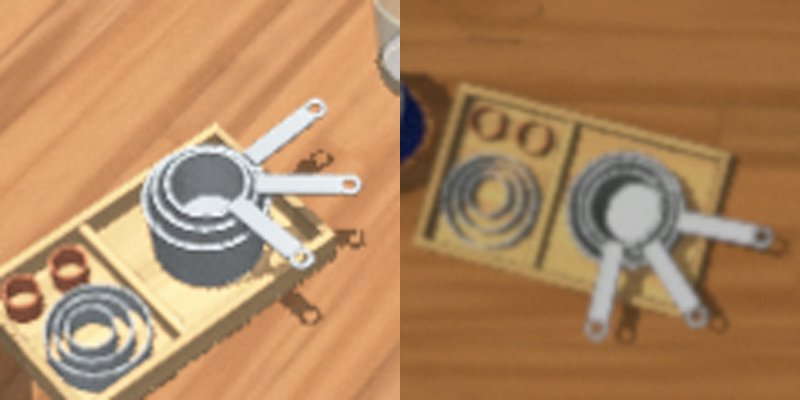

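All three cups are nested concentrically. In the left crop, c's rim is at about (210,181), and in the top crop the rims are centred at about (626,208). The handles fan out, leaving the left side free for d.

Call:
send_rows --plan '[[[0, 0, 0, -0.013, 0.003, 0.15, 0.5], [0, 0, 0, 0, 0, 0.15, 0.5], [0, 0, 0, 0, 0, 0.15, 0.5], [0, 0, 0, 0, 0, 0.15, 0.5], [0, 0, 0, 0, 0, 0.08, 0.5], [0, 0, 0, 0, 0, 0.04, 0.5], [0, 0, 0, 0, 0, 0.012, 0.5], [0, 0, 0, 0, 0, 0, 0.5], [0, 0, 0, 0, 0, 0, 0], [0, 0, 0, 0, 0, 0, 0], [0, 0, 0, 0, 0, 0, 0], [0, 0, 0, 0, 0, 0, 0], [0, 0, 0, 0, 0, 0, 0], [0, 0, 0, 0, 0, 0, 0], [0, 0, 0, 0, 0, 0, 0]]]' --squeeze 100

```text
clock: 24.98
position: [0.6031, -0.2435, 0.0532]
ee_rot: [0.183, 0.983, -0.0, 0.001]
ft_force: [-2.6, 0.8, 7.3]
grip_width: 0.133
grasp_force: 97.5
```

Call:
send_rows --plan '[[[0, 0, 0, 0, 0, -0.05, 0], [0, 0, 0, 0, 0, -0.1, 0], [0, 0, 0, 0, 0, -0.15, 0], [0, 0, 0, 0, 0, -0.15, 0], [0, 0, 0, 0, 0, -0.15, 0], [0, 0, 0, 0, 0, -0.1, 0], [0, 0, 0, 0, 0, -0.05, 0], [0, 0, 0, 0, 0, 0, 0], [0, 0, 0, 0, 0, 0, 0]]]'

```text
clock: 25.73
position: [0.6024, -0.2434, 0.2013]
ee_rot: [0.183, 0.983, -0.0, -0.0]
ft_force: [-0.4, -0.3, -1.0]
grip_width: 0.132
grasp_force: 97.5
```

```bash
python3 - <<'E'
from m import *; from p import leg
print("c scene",plane("scene",[(303,299.3)],.068),"a top",plane("top",[(242.2,257.2)],.056))
im=cv2.imread("pics/scene8.png")[:,:,::-1].copy()
# c rim: Hough-free check by fitting far edge of a
print("a",one(im,(.472,.2085),.056,.04,40))
s=get_obs(); h=np.radians(95); r=.0475
g=np.array([.472,.2085])+r*np.array([np.cos(h),np.sin(h)]); print(g)
leg([(*g,.20,95),(*g,.132,95)])
E
```

```text
c scene [[0.4689 0.2067]] a top [[0.4705 0.2073]]
a (array([0.4729, 0.2079]), np.float64(0.0018635727591934516), 45)
[0.4679 0.2558]
clock 25.73 pos [ 0.6024 -0.2434  0.2013] yaw 158.89 tilt [-0.0002 -0.0002] F [-0.4409 -0.2831 -1.0174] grip 0.13202662175633548 97.52621664563776
turn 0.7434 = 10 x 0.0743 | shift [ 2.5455 -0.4524  0.0063] = 13 x [ 0.1958 -0.0348  0.0005]
turn 0.0000 = 0 x 0.0000 | shift [0.   0.   0.34] = 2 x [0.   0.   0.17]
```

Call:
send_rows --plan '[[[0, 0, 0.0743, 0, 0, 0, 0], [0, 0, 0.0743, 0, 0, 0, 0], [0, 0, 0.0743, 0, 0, 0, 0], [0, 0, 0.0743, 0, 0, 0, 0], [0, 0, 0.0743, 0, 0, 0, 0], [0, 0, 0.0743, 0, 0, 0, 0], [0, 0, 0.0743, 0, 0, 0, 0], [0, 0, 0.0743, 0, 0, 0, 0], [0, 0, 0.0743, 0, 0, 0, 0], [0, 0, 0.0743, 0, 0, 0, 0], [0, 0, 0, 0, 0, 0, 0]]]'

```text
clock: 26.65
position: [0.6017, -0.2432, 0.1994]
ee_rot: [0.677, 0.736, -0.001, -0.001]
ft_force: [-0.4, -0.6, -0.2]
grip_width: 0.125
grasp_force: 97.5
```

Call:
send_rows --plan '[[[0, 0, 0, 0.1, -0.018, 0, 0], [0, 0, 0, 0.1815, -0.0327, 0, 0], [0, 0, 0, 0.1815, -0.0327, 0, 0], [0, 0, 0, 0.1815, -0.0327, 0, 0], [0, 0, 0, 0.1815, -0.0327, 0, 0], [0, 0, 0, 0.1815, -0.0327, 0, 0], [0, 0, 0, 0.1815, -0.0327, 0, 0], [0, 0, 0, 0.1815, -0.0327, 0, 0], [0, 0, 0, 0.1815, -0.0327, 0, 0], [0, 0, 0, 0.1815, -0.0327, 0, 0], [0, 0, 0, 0.1815, -0.0327, 0, 0], [0, 0, 0, 0.1815, -0.0327, 0, 0], [0, 0, 0, 0.1815, -0.0327, 0, 0], [0, 0, 0, 0.1815, -0.0327, 0, 0], [0, 0, 0, 0.08, -0.015, 0, 0], [0, 0, 0, 0, 0, 0, 0], [0, 0, 0, 0, 0, 0, 0], [0, 0, 0, 0, 0, 0, 0]]]'

```text
clock: 28.15
position: [0.4669, 0.2532, 0.2008]
ee_rot: [0.675, 0.738, -0.001, -0.0]
ft_force: [0.5, 0.9, -0.9]
grip_width: 0.132
grasp_force: 97.6
```

```bash
python3 - <<'E'
from m import *; from p import leg
leg([(.4669,.2548,.132,95)])
E
```

```text
clock 28.15 pos [0.4669 0.2532 0.2008] yaw 95.09 tilt [-0.0011 -0.0011] F [ 0.4614  0.8877 -0.8884] grip 0.1323120660449967 97.59113199776039
turn 0.0011 = 1 x 0.0011 | shift [0.0082 0.0009 0.344 ] = 2 x [0.0041 0.0004 0.172 ]
```

Call:
send_rows --plan '[[[0, 0, 0, 0, 0, 0.08, 0], [0, 0, 0, 0, 0, 0.12, 0], [0, 0, 0, 0, 0, 0.1, 0], [0, 0, 0, 0, 0, 0.045, 0], [0, 0, 0, 0, 0, 0, 0], [0, 0, 0, 0, 0, 0, 0], [0, 0, 0, 0, 0, 0, 0]]]'

```text
clock: 28.73
position: [0.4675, 0.2544, 0.1338]
ee_rot: [0.675, 0.737, 0.001, 0.0]
ft_force: [-0.1, -0.0, -1.2]
grip_width: 0.128
grasp_force: 97.6
```

```bash
python3 - <<'E'
from m import *; from p import leg
leg([(.4669,.2548,.0775,95)])
im=optics.camera("scene"); cv2.imwrite("pics/s9.png",cv2.resize(im[230:350,240:360],(600,600),interpolation=2)[:,:,::-1])
s=get_obs(); z=s["position"][2]-.0530+.05
print(z,"d held",one(im,(.471,.2075),z,.019,40))
E
```

```text
clock 28.73 pos [0.4675 0.2544 0.1338] yaw 95.02 tilt [0.0015 0.0005] F [-0.1228 -0.0101 -1.1897] grip 0.12789833084889665 97.586249341839
turn 0.0002 = 1 x 0.0002 | shift [ 0.0021 -0.0026  0.2817] = 2 x [ 0.001  -0.0013  0.1408]
0.13097432267602782 d held (array([0.4537, 0.2068]), np.float64(0.0018512628225394853), 25)
```

View pics/s9.png

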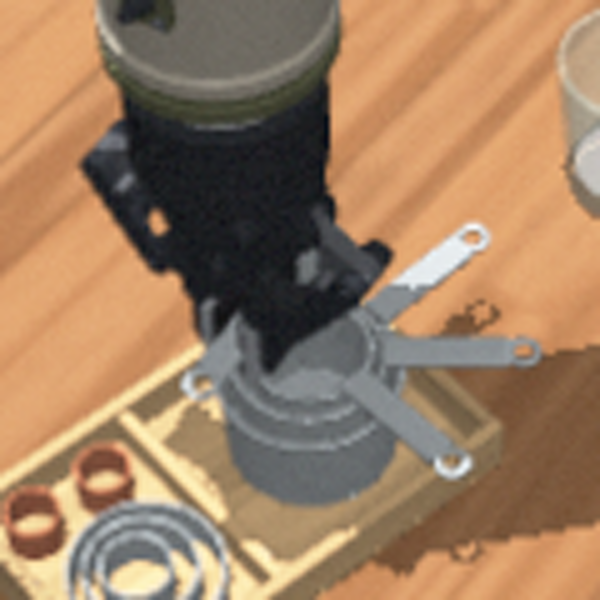

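The gripper hides d, and only its handle eye shows at (200,383). By TCP geometry its centre is within about 1 mm of c's, so I'll lower it by feel.

Call:
send_rows --plan '[[[0, 0, 0, 0, 0, 0.05, 0], [0, 0, 0, 0, 0, 0.06, 0], [0, 0, 0, 0, 0, 0.06, 0], [0, 0, 0, 0, 0, 0.06, 0], [0, 0, 0, 0, 0, 0.035, 0], [0, 0, 0, 0, 0, 0.013, 0], [0, 0, 0, 0, 0, 0, 0], [0, 0, 0, 0, 0, 0, 0]]]'

```text
clock: 29.45
position: [0.4664, 0.255, 0.0768]
ee_rot: [0.675, 0.738, -0.0, -0.0]
ft_force: [-3.3, 0.2, 5.3]
grip_width: 0.128
grasp_force: 98.3
```

Call:
send_rows --plan '[[[0, 0, 0, 0, 0, 0, 0.35], [0, 0, 0, 0, 0, 0, 0.35], [0, 0, 0, 0, 0, 0, 0.35], [0, 0, 0, 0, 0, 0, 0.35], [0, 0, 0, 0, 0, 0, 0.35], [0, 0, 0, 0, 0, -0.05, 0.35], [0, 0, 0, 0, 0, -0.1, 0.35], [0, 0, 0, 0, 0, -0.15, 0.35], [0, 0, 0, 0, 0, -0.2, 0.35], [0, 0, 0, 0, 0, -0.2, 0.35], [0, 0, 0, -0.15, 0, 0, 0.35], [0, 0, 0, -0.2, 0, 0, 0.35], [0, 0, 0, -0.2, 0, 0, 0.35], [0, 0, 0, -0.2, 0, 0, 0.35], [0, 0, 0, -0.2, 0, 0, 0.35], [0, 0, 0, -0.2, 0, 0, 0.35], [0, 0, 0, -0.1, 0, 0, 0.35], [0, 0, 0, 0, 0, 0, 0.35], [0, 0, 0, 0, 0, 0, 0.35], [0, 0, 0, 0, 0, 0, 0.35]]]'

```text
clock: 31.12
position: [0.4886, 0.0066, 0.2177]
ee_rot: [0.675, 0.738, 0.0, 0.0]
ft_force: [0.3, -0.6, 0.3]
grip_width: 0.349
grasp_force: 0.0
```

```bash
python3 - <<'E'
from m import *; from p import leg
leg([])
im,t=optics.camera("scene"),optics.camera("top")
cv2.imwrite("pics/s10.png",np.hstack([cv2.resize(im[245:365,240:360],(400,400),interpolation=2),cv2.resize(t[200:310,180:290],(400,400),interpolation=2)])[:,:,::-1])
E
```

```text
clock 31.12 pos [0.4886 0.0066 0.2177] yaw 95.11 tilt [0.0007 0.0004] F [ 0.3355 -0.6372  0.2855] grip 0.34867418961424107 0.0
```

View pics/s10.png

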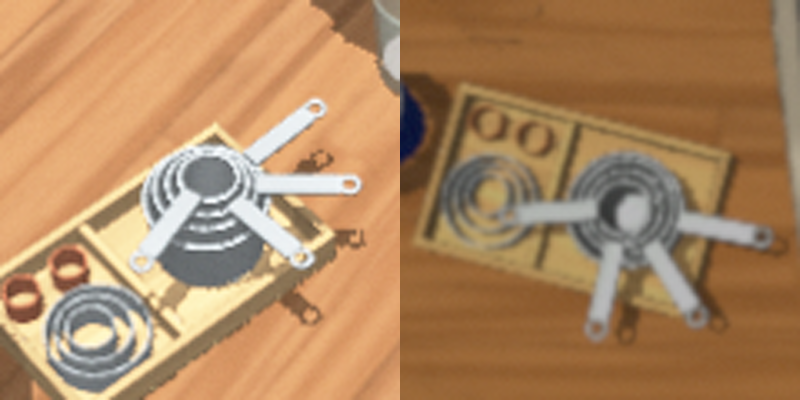

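All four cups are nested and level: the rims are concentric at about (626,208) in the top crop, inside the compartment. The gripper is clear, so I'm handing in.

```bash
python3 -c "
from workcell import job
print(job.hand_in())"
```

```text
the job is handed in; nothing more can be done
None
```

I handed the job in at about 31 s: all four cups are nested upright in the tray's square compartment, largest outside, and the last pictures show them concentric and level; the hand-in gave no verdict.

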